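# Slide the shelf board into its notch and turn the keeper over it

## Task

With closed fingertips, push the loose plywood board along the two rails of the wooden jig until you feel it drop flat into the notch, pushing gently rather than ramming it against the far shoulder. Then push the red keeper by its peg, swinging it round square across the board so that it cannot come back up, and move the hand clear. Do not lift or carry the board, and leave the dowels, tape, glue, jug, offcut and hammer where they stand.

Things in the scene. Friction and masses are not known exactly. Their poses are not given: they have to be found in the camera images.
- jig: Wooden jig screwed to the bench; it cannot move. Origin: centre of its underside, on the bench top. +y: the way the board is to be pushed; +x: the keeper's side; z up. Grey base board 300 (x) by 460 (y) by 12 mm. On it stand two rails, 20 mm wide, at x = -85 to -65 and 65 to 85 mm, with open space between them down to the base board; the -y end is open too.
- rail_start (a point): Point midway between the rails' -y ends, at jig x = 0, y = -230 mm, level with the rail tops, 42 mm above the bench. The rails stay 42 mm high up to the notch (y = +16 mm). Outside them are guide strips 10 mm thick (inner faces at x = -87 and 87 mm, y = -230 to 190 mm), 49 mm high above the bench.
- notch (a point): Centre of the notch, in the open space between the rails: jig x = 0, y = +80 mm, 32 mm above the bench. In the notch (y = 16 to 144 mm, 128 mm long) the rails are of darker wood and only 32 mm high, 10 mm lower than before; beyond it they are 42 mm high again up to y = 190 mm.
- board_center (a point): Centre (half-way up) of the pale plywood board: 170 (jig x) by 120 (jig y) by 15 mm, 0.14 to 0.3 kg. It lies loose on the rails, centre 49.5 mm above the bench, 140 to 230 mm before the notch's centre. Pushed by its trailing (-y) edge between the rails, it tips and drops into the notch, where the far shoulder stops it: flat, centre 39.5 mm and top 47 mm above the bench.
- keeper_pivot (a point): Pivot of the red keeper, on a post on the base board at jig x = 118, y = 80 mm, 51 mm above the bench (level with the keeper's underside). Its axis is vertical.
- keeper_peg (a point): Half-way up the round peg (14 mm diameter, 36 mm high) on the red keeper, 50 mm from the pivot, 81 mm above the bench; the peg's top is at 99 mm. The keeper is a bar 72 mm long (60 mm from pivot to free end), 18 mm wide, 51 to 63 mm above the bench.
- keeper (a joint): Keeper angle, rad, growing clockwise seen from above. 0: it points along jig -y, clear of the board (starts at -0.5 to 0.1). 1.571: it points along jig -x, square across the board's edge. Stops at -0.6 and 1.62. Light friction (1 N at the peg) keeps it where it is left. It passes 4 mm above a seated board; a board not down in the notch blocks it.
- dowel_stub: Short wooden dowel, 25 mm diameter, 35 mm high, standing on the jig's base board outside the rails on the +x side, well short of the keeper. Leave alone. Origin: centre of its underside.
- dowel_tall: Wooden dowel, 25 mm diameter, 65 mm high, standing on the jig's base board just beyond the +y end of the rails. Leave alone. Origin: centre of its underside.
- tape: Roll of yellow tape, 90 mm diameter, 24 mm high, lying flat on the bench. Leave alone. Origin: centre of its underside.
- offcut: Wood offcut 140 by 80 by 30 mm. Leave alone. Origin: centre of its underside.
- glue: Small yellow glue bottle, 56 mm diameter, 150 mm high. Leave alone. Origin: centre of its underside.
- jug: White jug with a green cap, 140 mm diameter, 262 mm high. Leave alone. Origin: centre of its underside.
- hammer: Hammer lying on the bench. Leave alone. Origin: on its underside.
- board: The same loose board; origin: centre of its underside, axes as the jig's, z up.
Not all that is in view belongs to the job. Of the things shaped like the board, the wooden one is meant.

How it is judged:
On the way, in this order (a step that is already met when the one before it is completed fails the run):
1. the board is pushed along the rails and lies down in the notch, the keeper still open (z of board_center in the frame of jig between 0.036 and 0.042 m and y of board_center in the frame of jig between 0.073 and 0.087 m and x of board_center in the frame of jig between -0.008 and 0.008 m and angle between board's own z axis and vertical below 0.035 rad and value of joint keeper below 0.8 rad), for 0.2 s.
2. the keeper is swung across the seated board (z of board_center in the frame of jig between 0.036 and 0.042 m and y of board_center in the frame of jig between 0.073 and 0.087 m and x of board_center in the frame of jig between -0.008 and 0.008 m and angle between board's own z axis and vertical below 0.035 rad and value of joint keeper above 1.35 rad), for 0.2 s.
At the end, for the whole second after the job is handed in: The board lies flat (within 2 degrees) and at rest in the notch, its centre within 7 mm along the rails and 8 mm across of the notch's centre and at most 2.5 mm above its seated height, and the keeper stands at 1.35 rad or more (square across the board is 1.571) (all of step 2 and linear speed of board below 0.01 m/s); the robot touches nothing.
It fails at once if the board is lifted off the rails (its centre more than 15 mm above its sliding height) (z of board_center in the frame of jig above 0.0645 m).
It fails at once if the board is pushed with more than 40 N (contact force between the fingers and board above 40 N).
It fails at once if a bystander is moved by more than 20 mm (distance of any of dowel_stub, dowel_tall, tape, offcut, glue, jug, hammer from where it was at the start of the episode above 0.02 m).
It also fails if it takes over 54 s, if anything falls off the work surface, if the arm or the gripper's body presses on something with over 40 N, if the wrist force passes 120 N, or if a joint passes its speed limit or range.

## Robot

A 6-joint arm with a two-finger parallel gripper is mounted at the origin on the work surface. World frame = base frame: x ahead of the robot, y to its left, z up, the work surface at z = 0. Lengths are in m, angles in rad, forces in N, time in s.
With the tool pointing down it reaches from about 0.35 to 0.775 m from the base axis. Payload 7.3 kg.
Tool frame: the origin (TCP) lies on the centre line of the jaws, within the pads' length; the fingertips stand 17 mm ahead of it and the grasp point (between the pads) lies 2 mm behind it (robot.tip_extent is the distance from the TCP to the fingertips, in m); z points along the fingers, y is the line along which they close (so a half turn about z gives the same grasp; the last joint's range is limited). The gripper opens to 92 mm and grips with 3 to 60 N. Pads are 19 mm wide; open, the fingers measure 130 mm over their backs; the gripper's body (75 mm by 190 mm) begins 47 mm behind the grasp point.
Start: joints at [1.08, 0.342, 1.524, -0, 1.275, -0.146], TCP at [0.177, 0.494, 0.244] pointing down, gripper open.
Joint ranges: [-2.53, 2.53], [-0.77, 2.02], [0.04, 2.7], [-1, 4.14], [0.28, 2.66], [-3.11, 3.11]. Speed limits (rad/s): [2.57, 2.57, 3.14, 3.14, 3.14, 3.14].

## Interface

Orientations are given as [roll, pitch, yaw] about the fixed x, y, z axes, in that order (R = Rz(yaw) Ry(pitch) Rx(roll)).
In Python, from cell import robot gives the robot as it stands.
- The arm moves only by the tool step_arm, never from a script. Its argument "motion" is a list of rows, each a list of 2 entries, a list of its own where there are three numbers: the shift along the tool's x, y, z in units of 60 mm (1.0 is 60 mm), then the turn about the tool's z in rad. In form: [[[x, y, z], spin], ...]. A call has 1 to 10 rows; each row is the pose to reach, as a shift and turn from the pose commanded when the call began, along the tool's axes at that moment; what a row does not reach only later rows make up. A row lasts 1/8 s, in which the tool goes at most 62.5 mm and 10.7 degrees, less where a joint would pass 70% of its speed; a pose out of reach is approached as far as the arm can. A call with a gripper value outside its range is refused whole. "hand" is the closure in counts, from 0 (fully open) to 255 (shut), set as the call begins (left out, the last holds). The fingers move at their own pace and stop on an object; "squeeze" is the grip in N (left out, the last holds). Time passes only in rows, so rows that repeat a pose let the fingers close. It gives the time, the measured TCP pose, the force, the opening and the grip force at its end, in the units of the state.
- robot.observe(): the state, without advancing time (a new reading comes with each control period).
- robot.read_camera(name): name is "scene" or "top" or "wrist"; returns a dict with "pixels" (384x512x3 uint8, red, green, blue), "intrinsics" (3x3 intrinsics, pixels), "xyz" and "rotation" of the camera in the world; the wrist camera has in their place "T_tool_cam" (4x4, takes a point from camera to tool coordinates, whose origin is the TCP and whose axes are the flange's). Camera axes: x right, y up, looking along -z (the intrinsics and any distortion apply to the point x, -y, -z); pixel columns grow to the right and rows downward; lengths in m; the calibration is good to about 2 mm. A picture is of the moment at which its call begins: read the wrist's pose just before it. There is no depth.
- robot.hand_in(): hands the job in; it is judged then, once.
The state is a dict: "time": time; "qpos": joint angles; "qvel": joint speeds; "joint_efforts": joint torques, N m; "tool_pos": TCP position; "tool_rot": TCP orientation; "contact_force": force on the tool from outside, world axes, zero at the start; "torque": the same for the moment, N m; "opening": finger opening in m; "grip_force": force on a finger pad.
Only numpy, scipy, OpenCV 4.12 (cv2) and the standard library are available. Lean on these libraries where they do the work, as an engineer would, in place of code of your own. Each camera call takes 0.05 s, during which the arm holds its last target. There are 200 camera calls.

## Working session

There is one attempt and no reset: what is moved stays moved. The work goes in short steps, Python scripts to look and compute and a tool call to move; the robot and the scene stay as the last step left them, time stands still between calls to the robot, and variables do not carry over. Pictures are saved under pics/ and viewed, at most 10 in all, crops included, and the job is handed in when it is done.

Besides the shell and the picture viewer there is one more tool, called after "Call:" by a JSON object that holds its "api" and its "payload", one argument or row to a line. step_arm: Moves the arm, as the interface text tells. Its arguments: {"type":"object","properties":{"motion":{"type":"array"},"hand":{"type":"number"},"squeeze":{"type":"number"}},"required":["motion"]}

```bash
mkdir -p pics; cat > h.py <<'E'
import numpy as np, cv2, json
from cell import robot
def snap(name,tag):
    c=robot.read_camera(name); cv2.imwrite(f'pics/{tag}.png',cv2.cvtColor(np.asarray(c['pixels']),cv2.COLOR_RGB2BGR)); return c
def ray(c,uv):
    K=np.array(c['intrinsics']);d=np.linalg.inv(K)@np.array([uv[0],uv[1],1.]); d=np.array([d[0],-d[1],-d[2]])
    return np.array(c['xyz']),np.array(c['rotation'])@d
def onz(c,uv,z):
    o,d=ray(c,uv); return o+d*(z-o[2])/d[2]
def proj(c,P):
    p=np.array(c['rotation']).T@(np.array(P)-np.array(c['xyz'])); q=np.array(c['intrinsics'])@np.array([p[0],-p[1],-p[2]]); return q[:2]/q[2]
E
python3 - <<'E'
from h import *
import pickle
for n in('top','scene'):
    c=snap(n,n+'0'); pickle.dump({k:v for k,v in c.items()},open(n+'.pkl','wb')); print({k:np.round(v,4).tolist() for k,v in c.items() if k!='pixels'})
print(robot.observe(), robot.tip_extent)
E
```

```text
{'intrinsics': [[457.1086, 0.0, 256.3974], [0.0, 457.1086, 190.4086], [0.0, 0.0, 1.0]], 'xyz': [0.2837, 0.0331, 1.6759], 'rotation': [0.1309, 0.0056, -1.56]}
{'intrinsics': [[499.7103, 0.0, 258.776], [0.0, 499.7103, 200.3259], [0.0, 0.0, 1.0]], 'xyz': [1.5577, 0.1047, 1.237], 'rotation': [0.7405, 0.0175, 1.6265]}
{'time': 0.1, 'qpos': array([ 1.08005113e+00,  3.42686687e-01,  1.52492167e+00, -1.96221930e-05,
        1.27541789e+00, -1.45989768e-01]), 'qvel': array([ 0.00081351, -0.00290995, -0.00124553,  0.00153239,  0.00052015,
       -0.0006831 ]), 'joint_efforts': array([ 3.01260443e-03, -4.32004666e+01, -2.44695050e+01,  7.19871302e-02,
        5.25920524e-02, -6.31755529e-05]), 'tool_pos': array([0.17724708, 0.49380719, 0.24309693]), 'tool_rot': array([-3.14017158e+00, -1.89982169e-04,  2.79684281e+00]), 'contact_force': array([-0.15887898,  0.14186315,  0.15927648]), 'torque': array([ 0.00165166,  0.02105978, -0.00188635]), 'grip_force': 0.0, 'opening': 0.09223052408021509} 0.017
```

View pics/top0.png

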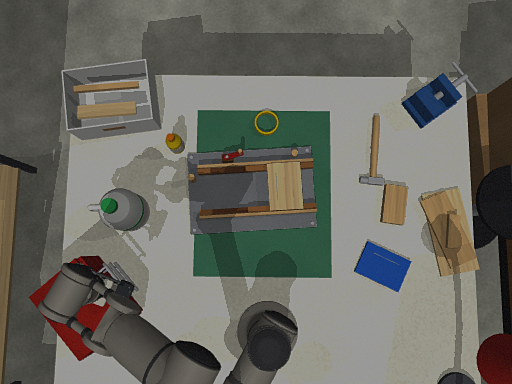

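View pics/scene0.png

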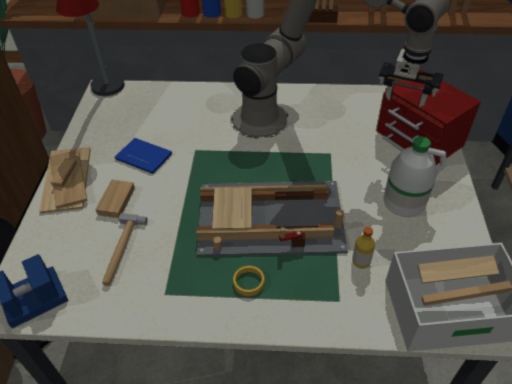

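The top view shows the jig at about (252,190), with its +y pointing image-left, and the keeper at (233,156). Board-like items are the pale board on the rails (284,186), offcut (394,204), plank pile (448,230) and blue book (383,265). The wooden one lying on the rails fits the description. I'll confirm it in an enlarged crop.

```bash
python3 - <<'E'
import re
s=open('h.py').read()
s=s.replace("from cell import robot","from cell import robot\nfrom scipy.spatial.transform import Rotation as R")
s=s.replace("np.array(c['rotation'])","R.from_euler('xyz',c['rotation']).as_matrix()")
open('h.py','w').write(s)
from h import *
a=cv2.imread('pics/top0.png')[130:250,175:335]; cv2.imwrite('pics/crop.png',cv2.resize(a,(800,600),interpolation=cv2.INTER_CUBIC))
E
```

```text
(no output)
```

View pics/crop.png

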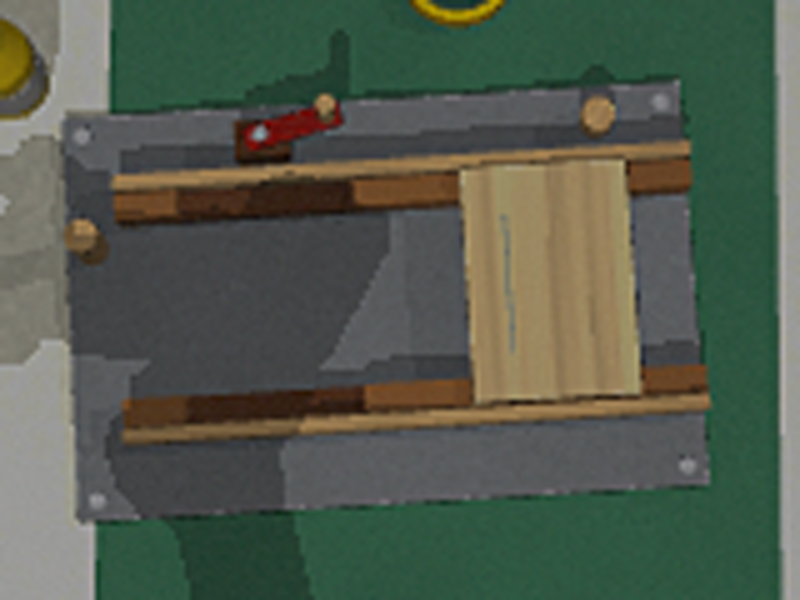

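The crop confirms the pale plywood board on the rails, spanning crop (460–640, 160–403). The red keeper's pivot is at (260,132) and its peg top at (324,103). The stub dowel is at (598,112) and the tall dowel at (82,235).

```bash
cat > fit.py <<'E'
from h import *
import pickle
from scipy.optimize import least_squares
c=pickle.load(open('top.pkl','rb'))
f=lambda p:((p[0]+.5)/5-.5+175,(p[1]+.5)/5-.5+130)
img=[(64,115),(680,82),(710,483),(80,521)]; J=np.array([[.15,.23],[.15,-.23],[-.15,-.23],[-.15,.23]])
W=np.array([onz(c,f(p),.012)[:2] for p in img])
def r(q):
    C,S=np.cos(q[2]),np.sin(q[2]); return (J@np.array([[C,S],[-S,C]])+q[:2]-W).ravel()
s=least_squares(r,[.5,0,0]); q=s.x; print('jig',q,'res mm',np.round(s.fun*1e3,1))
C,S=np.cos(q[2]),np.sin(q[2]); M=np.array([[C,-S],[S,C]])
tj=lambda P:M.T@(P[:2]-q[:2]); tw=lambda p:M@np.array(p)+q[:2]
if __name__=='__main__':
    b=[tj(onz(c,f(p),.057)) for p in [(460,168),(627,160),(640,393),(476,403)]]; print('board jig',np.round(b,4).tolist(),np.mean(b,0))
    print('pivot',tj(onz(c,f((260,132)),.063)),'peg',tj(onz(c,f((324,103)),.099)),'rails end',tj(onz(c,f((112,180)),.049)),tj(onz(c,f((708,405)),.049)),'stub',tj(onz(c,f((598,112)),.047)),'tall',tj(onz(c,f((82,230)),.077)))
    b0=np.mean(b,0)
    for n,p in [('board',b0),('trail',(0,b0[1]-.06)),('start',(0,-.23)),('notch',(0,.08)),('pivot',(.118,.08))]: print(n,tw(p))
E
python3 fit.py
```

```text
jig [0.50696641 0.06351277 0.06785366] res mm [-0.6  0.6  1.1 -0.9 -0.8 -0.8  0.3  1.1]
board jig [[0.085, -0.0607], [0.0838, -0.1811], [-0.0847, -0.1786], [-0.0851, -0.0619]] [-0.00024467 -0.12054719]
pivot [0.11842728 0.08148642] peg [0.12892439 0.03330979] rails end [0.09229118 0.19100262] [-0.09533068 -0.22718975] stub [ 0.12233366 -0.16352173] tall [0.05206883 0.21015196]
board [ 0.5148956  -0.05677362]
trail [ 0.51920779 -0.11661896]
start [ 0.52256077 -0.16595796]
notch [0.50154228 0.14332867]
pivot [0.61927074 0.15132926]
```

Call:
{"api": "step_arm", "payload": {
  "motion": [
    [[-0.6,-0.5,0],0.1],
    [[-1.2,-1.1,0],0.2],
    [[-1.8,-1.6,0],0.35],
    [[-2.4,-2.2,0],0.5],
    [[-3,-2.7,0],0.65],
    [[-3.6,-3.2,0],0.8],
    [[-4.2,-3.8,0],0.9],
    [[-4.8,-4.3,0],1.0],
    [[-5.4,-4.9,0],1.1],
    [[-6,-5.4,0],1.158]
  ],
  "hand": 255,
  "squeeze": 20
}}

```text
time: 1.35
tool_pos: [0.407, 0.0659, 0.2436]
tool_rot: [-3.141, -0.0, 1.636]
contact_force: [1.2, 0.0, 0.5]
opening: 0.001
grip_force: 0.0
```

```bash
cat > pose.py <<'E'
from fit import *
import sys
o=robot.observe(); rot=R.from_euler('xyz',o['tool_rot']).as_matrix()
print('t',o['time'],'tcp jig',np.round(tj(o['tool_pos']),4),'z',o['tool_pos'][2],'yaw err',o['tool_rot'][2]-q[2]-np.pi/2,'tilt',np.degrees(np.arccos(-rot[2,2])),'F',np.round(o['contact_force'],1),'open',o['opening'])
if len(sys.argv)>3:
    g=np.array([float(v) for v in sys.argv[1:4]]); w=np.r_[tw(g[:2]),g[2]]; print('move',rot.T@(w-o['tool_pos'])/.06)
E
python3 pose.py 0 -.225 .2
```

```text
jig [0.50696641 0.06351277 0.06785366] res mm [-0.6  0.6  1.1 -0.9 -0.8 -0.8  0.3  1.1]
t 1.35 tcp jig [-0.0996  0.0091] z 0.243594682580642 yaw err -0.002766299870529565 tilt 0.019587870398019448 F [1.2 0.  0.5] open 0.0010090954444395418
move [-3.89740243  1.67031407  0.72532028]
```

Call:
{"api": "step_arm", "payload": {
  "motion": [
    [[-0.6,0.3,0],0],
    [[-1.3,0.6,0],0],
    [[-2,0.9,0],0],
    [[-2.7,1.2,0.2],0],
    [[-3.4,1.5,0.5],0],
    [[-3.9,1.67,0.8],0],
    [[-3.9,1.67,1.1],0],
    [[-3.9,1.67,1.4],0],
    [[-3.9,1.67,1.7],0],
    [[-3.9,1.67,1.7],0]
  ]
}}

```text
time: 2.6
tool_pos: [0.5216, -0.1587, 0.1402]
tool_rot: [-3.138, -0.002, 1.639]
contact_force: [-0.1, 0.1, 1.1]
opening: 0.0005
grip_force: 0.0
```

```bash
python3 pose.py 0 -.215 .053; python3 -c "
from h import *
snap('wrist','w1');snap('scene','s1')"
```

```text
jig [0.50696641 0.06351277 0.06785366] res mm [-0.6  0.6  1.1 -0.9 -0.8 -0.8  0.3  1.1]
t 2.6 tcp jig [-0.0004 -0.2227] z 0.14019157499681342 yaw err 6.364973564032539e-05 tilt 0.2178540296516071 F [-0.1  0.1  1.1] open 0.000509670898733721
move [0.12608503 0.01226225 1.45340147]
```

View pics/s1.png

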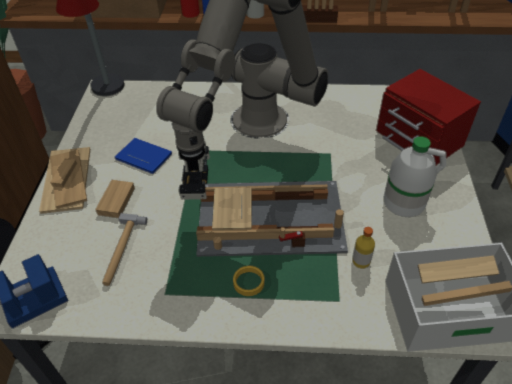

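The hand hangs at (193,180), between the rails and behind the board's trailing edge, with nothing in its way below. Descending now.

Call:
{"api": "step_arm", "payload": {
  "motion": [
    [[0,0,0.3],0],
    [[0,0,0.6],0],
    [[0,0,0.9],0],
    [[0,0,1.2],0],
    [[0,0,1.45],0],
    [[0.1,0,1.45],0],
    [[0.2,0,1.45],0],
    [[0.3,0,1.45],0],
    [[0.35,0,1.45],0],
    [[0.35,0,1.45],0]
  ]
}}

```text
time: 3.95
tool_pos: [0.5213, -0.1379, 0.055]
tool_rot: [3.141, 0.0, 1.639]
contact_force: [0.1, 0.9, 0.4]
opening: 0.0003
grip_force: 0.0
```

```bash
python3 pose.py 0 0.01 .053
```

```text
jig [0.50696641 0.06351277 0.06785366] res mm [-0.6  0.6  1.1 -0.9 -0.8 -0.8  0.3  1.1]
t 3.95 tcp jig [ 0.0007 -0.202 ] z 0.05501511336392921 yaw err 0.0006064758020807304 tilt 0.030899039710821568 F [0.1 0.9 0.4] open 0.0003052437377958336
move [ 3.5325753  -0.00911955  0.03297247]
```

Call:
{"api": "step_arm", "payload": {
  "motion": [
    [[0.08,0,0],0],
    [[0.16,0,0],0],
    [[0.24,0,0],0],
    [[0.32,0,0],0],
    [[0.4,0,0],0],
    [[0.5,0,0],0],
    [[0.6,0,0],0],
    [[0.7,0,0],0],
    [[0.8,0,0],0],
    [[0.9,0,0],0]
  ]
}}

```text
time: 5.2
tool_pos: [0.5174, -0.0839, 0.0547]
tool_rot: [-3.142, -0.0, 1.639]
contact_force: [0.5, -1.1, -0.6]
opening: 0.0005
grip_force: 0.5
```

Call:
{"api": "step_arm", "payload": {
  "motion": [
    [[0.1,0,0],0],
    [[0.2,0,0],0],
    [[0.3,0,0],0],
    [[0.4,0,0],0],
    [[0.5,0,0],0],
    [[0.6,0,0],0],
    [[0.7,0,0],0],
    [[0.8,0,0],0],
    [[0.9,0,0],0],
    [[1.0,0,0],0]
  ]
}}

```text
time: 6.45
tool_pos: [0.5134, -0.024, 0.0547]
tool_rot: [3.142, -0.0, 1.639]
contact_force: [-0.6, -0.1, -0.5]
opening: 0.0004
grip_force: 0.5
```

```bash
python3 pose.py 0 0.01 .053; python3 -c "
from h import *
snap('top','t2')
cv2.imwrite('pics/t2c.png',cv2.resize(cv2.imread('pics/t2.png')[130:250,175:335],(800,600),interpolation=cv2.INTER_CUBIC))"
```

```text
jig [0.50696641 0.06351277 0.06785366] res mm [-0.6  0.6  1.1 -0.9 -0.8 -0.8  0.3  1.1]
t 6.45 tcp jig [ 0.0005 -0.0878] z 0.054707836366855396 yaw err 0.00016864542360872647 tilt 0.0038218687834280403 F [-0.6 -0.1 -0.5] open 0.0003805547886725499
move [ 1.62967874 -0.00784132  0.02857251]
```

View pics/t2c.png

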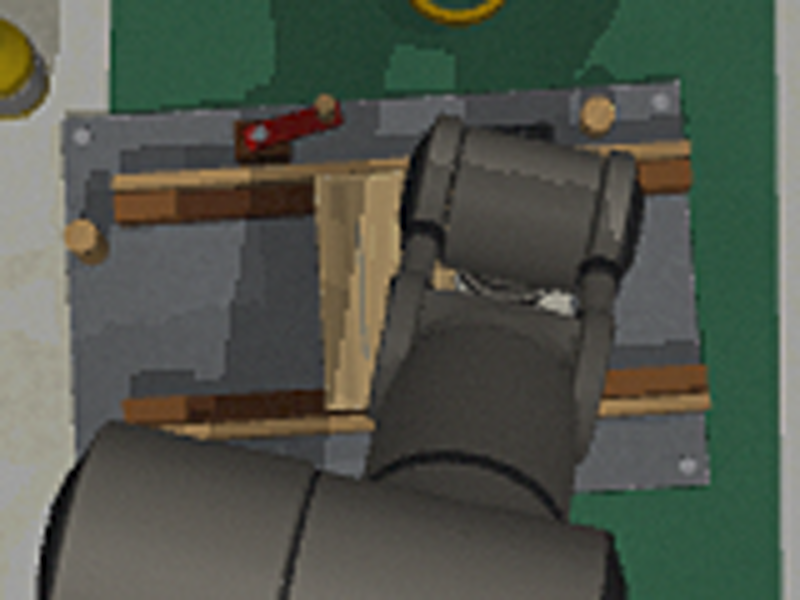

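The board slides straight, with its leading edge at crop x 316–328 (jig y about +44 mm). That puts the finger-face offset at about 11 mm, so the final TCP y should be about +8 mm.

Call:
{"api": "step_arm", "payload": {
  "motion": [
    [[0.1,0,0],0],
    [[0.2,0,0],0],
    [[0.3,0,0],0],
    [[0.4,0,0],0],
    [[0.5,0,0],0],
    [[0.6,0,0],0],
    [[0.7,0,0],0],
    [[0.8,0,0],0],
    [[0.9,0,0],0],
    [[1.0,0,0],0]
  ]
}}

```text
time: 7.75
tool_pos: [0.5095, 0.0357, 0.0549]
tool_rot: [3.141, 0.0, 1.639]
contact_force: [0.2, -2.8, 2.4]
opening: 0.0006
grip_force: 1.4
```

Call:
{"api": "step_arm", "payload": {
  "motion": [
    [[0.06,0,0],0],
    [[0.12,0,0],0],
    [[0.18,0,0],0],
    [[0.24,0,0],0],
    [[0.3,0,0],0],
    [[0.36,0,0],0],
    [[0.42,0,0],0],
    [[0.48,0,0],0],
    [[0.52,0,0],0],
    [[0.52,0,0],0]
  ]
}}

```text
time: 9.0
tool_pos: [0.5073, 0.0668, 0.0548]
tool_rot: [3.141, -0.0, 1.639]
contact_force: [0.4, -0.7, 0.1]
opening: 0.0004
grip_force: 0.0
```

```bash
python3 pose.py 0 0.01 .053; python3 -c "
from h import *
snap('top','t3');snap('scene','s3')
a=cv2.imread('pics/t3.png')[130:250,175:335];b=cv2.imread('pics/s3.png')[160:280,180:360]
cv2.imwrite('pics/t3c.png',np.hstack([cv2.resize(a,(400,300),interpolation=3),cv2.resize(b,(400,300),interpolation=3)]))"
```

```text
jig [0.50696641 0.06351277 0.06785366] res mm [-0.6  0.6  1.1 -0.9 -0.8 -0.8  0.3  1.1]
t 9.0 tcp jig [0.0005 0.0033] z 0.0547501060969848 yaw err 0.00032675232378753805 tilt 0.01581616836893474 F [ 0.4 -0.7  0.1] open 0.00041996741689410933
move [ 0.11217564 -0.00843529  0.02919425]
```

View pics/t3c.png

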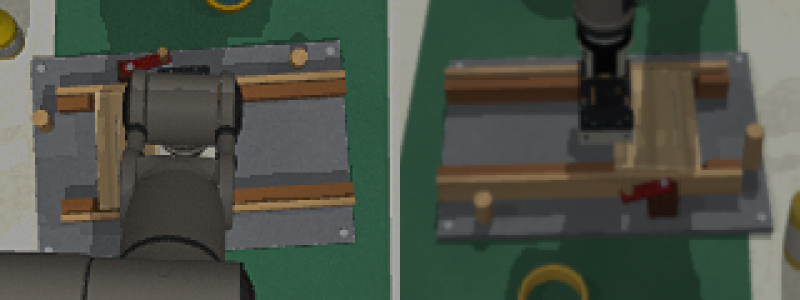

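The board is nearly in the notch, with its trailing edge about at the near shoulder. I'll push the last few millimetres slowly.

Call:
{"api": "step_arm", "payload": {
  "motion": [
    [[0.02,0,0],0],
    [[0.04,0,0],0],
    [[0.06,0,0],0],
    [[0.08,0,0],0],
    [[0.09,0,0],0],
    [[0.09,0,0],0]
  ]
}}

```text
time: 9.85
tool_pos: [0.5069, 0.072, 0.0547]
tool_rot: [3.142, -0.0, 1.639]
contact_force: [-0.6, -0.4, 1.3]
opening: 0.0006
grip_force: 0.1
```

```bash
python3 pose.py 0 -.03 .16
```

```text
jig [0.50696641 0.06351277 0.06785366] res mm [-0.6  0.6  1.1 -0.9 -0.8 -0.8  0.3  1.1]
t 9.85 tcp jig [0.0005 0.0085] z 0.05473649933361393 yaw err 0.0001859078539765413 tilt 0.011076421484360171 F [-0.6 -0.4  1.3] open 0.0005985056649511663
move [-0.64163641 -0.00803952 -1.75450777]
```

Call:
{"api": "step_arm", "payload": {
  "motion": [
    [[-0.1,0,0],0],
    [[-0.3,0,0],0],
    [[-0.6,0,0],0],
    [[-1.0,0,-0.4],0],
    [[-1.5,0,-0.9],0],
    [[-2,0,-1.4],0],
    [[-2.3,0,-1.9],0],
    [[-2.3,0,-1.9],0]
  ]
}}

```text
time: 10.85
tool_pos: [0.5174, -0.0684, 0.1708]
tool_rot: [3.137, 0.002, 1.636]
contact_force: [-0.6, 0.2, -0.1]
opening: 0.0004
grip_force: 0.0
```

```bash
python3 pose.py .17 0.03 .16; python3 -c "
from h import *
snap('top','t4');snap('wrist','w4');snap('scene','s4')
b=cv2.imread('pics/s4.png')[160:260,190:360];a=cv2.imread('pics/t4.png')[130:250,175:335]
cv2.imwrite('pics/t4c.png',np.hstack([cv2.resize(a,(400,300),interpolation=3),cv2.resize(b,(400,300),interpolation=3)]))"
```

```text
jig [0.50696641 0.06351277 0.06785366] res mm [-0.6  0.6  1.1 -0.9 -0.8 -0.8  0.3  1.1]
t 10.85 tcp jig [ 0.0015 -0.1323] z 0.17084043230740376 yaw err -0.0027782394754685136 tilt 0.2957973290915672 F [-0.6  0.2 -0.1] open 0.00039156924510087946
move [2.71350849 2.80013593 0.18907381]
```

View pics/t4c.png

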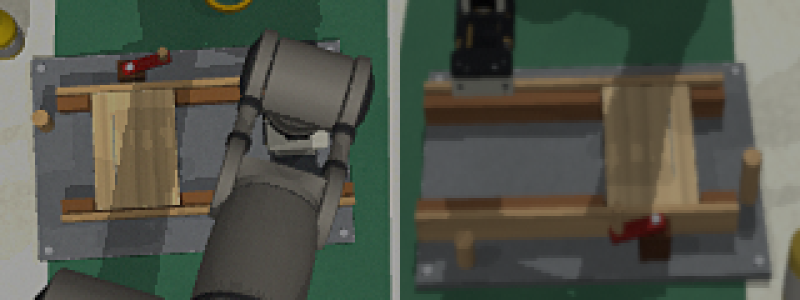

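```bash
python3 - <<'E'
from fit import *
ct=robot.read_camera('top'); cs=robot.read_camera('scene')
out=[]
for c,(v,u) in ((ct,(155,200)),(cs,(180,250))):
    im=cv2.cvtColor(np.asarray(c['pixels']),cv2.COLOR_RGB2BGR)[v:v+75,u:u+100]; im=cv2.resize(im,(400,300),interpolation=3)
    for z,col,dy in ((.047,(255,0,0),.080),(.057,(0,255,0),.080)):
        P=[proj(c,np.r_[tw((x,y+dy)),z]) for x,y in ((.085,.06),(.085,-.06),(-.085,-.06),(-.085,.06))]
        P=[(np.array(p)-(u,v)+.5)*4-.5 for p in P]; cv2.polylines(im,[np.int32(np.round(P))],True,col,1)
    out.append(im)
cv2.imwrite('pics/ov.png',np.hstack(out))
E
```

```text
jig [0.50696641 0.06351277 0.06785366] res mm [-0.6  0.6  1.1 -0.9 -0.8 -0.8  0.3  1.1]
```

View pics/ov.png

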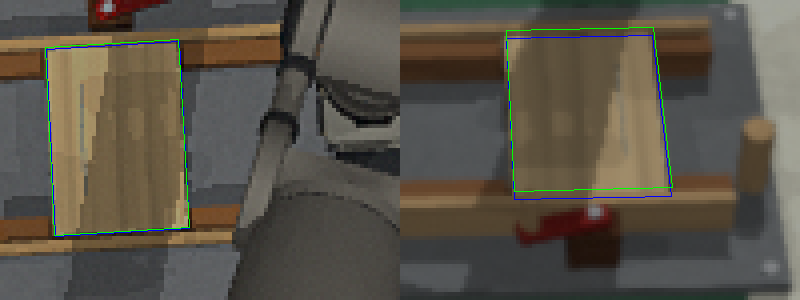

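The board outline matches the blue (seated) projection, so it lies flat in the notch at y ≈ 80 mm and the keeper is still open. Next I'll go round to the keeper's outer side.

Call:
{"api": "step_arm", "payload": {
  "motion": [
    [[0.2,0.5,0],0],
    [[0.5,1,0],0],
    [[0.8,1.5,0],0],
    [[1.2,2,0],0],
    [[1.7,2.5,0],0],
    [[2.2,2.85,0],0],
    [[2.7,2.85,0],0],
    [[2.7,2.85,0.3],0],
    [[2.7,2.85,0.6],0],
    [[2.7,2.85,0.6],0]
  ]
}}

```text
time: 12.35
tool_pos: [0.6744, 0.1074, 0.1299]
tool_rot: [-3.136, -0.0, 1.639]
contact_force: [0.1, -0.0, 0.1]
opening: 0.0007
grip_force: 0.0
```

```bash
python3 pose.py .172 0.034 .091; python3 -c "
from h import *
snap('wrist','w5');snap('scene','s5')
a=cv2.imread('pics/w5.png');b=cv2.imread('pics/s5.png')[160:260,220:353]
cv2.imwrite('pics/p5.png',np.hstack([cv2.resize(a,(400,300)),cv2.resize(b,(400,300),interpolation=3)]))"
```

```text
jig [0.50696641 0.06351277 0.06785366] res mm [-0.6  0.6  1.1 -0.9 -0.8 -0.8  0.3  1.1]
t 12.35 tcp jig [0.17   0.0324] z 0.12988321020771718 yaw err 0.00019959538551850287 tilt 0.2966302640758878 F [ 0.1 -0.   0.1] open 0.0006859545158031749
move [0.02632021 0.03587514 0.64788086]
```

View pics/p5.png

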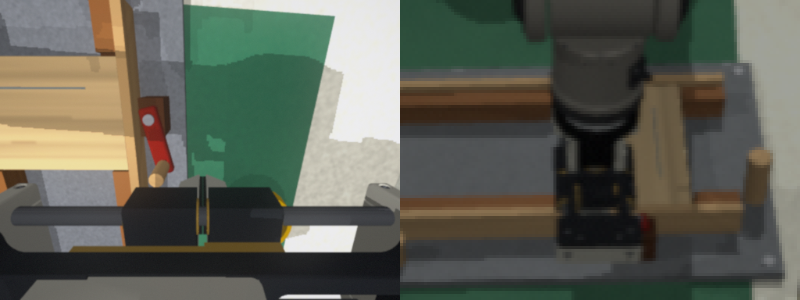

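In the wrist view (left half) the peg is at (158,172), clear to the left of the closed fingers at x≈203. I'll descend with a little extra clearance, then push towards -x in stages.

Call:
{"api": "step_arm", "payload": {
  "motion": [
    [[0,0.2,0],0],
    [[0,0.2,0.3],0],
    [[0,0.2,0.65],0],
    [[0,0.1,0.65],0],
    [[0,0,0.65],0],
    [[0,-0.1,0.65],0],
    [[0,-0.2,0.65],0],
    [[0,-0.3,0.65],0],
    [[0,-0.3,0.65],0]
  ]
}}

```text
time: 13.58
tool_pos: [0.6576, 0.1063, 0.0941]
tool_rot: [3.141, -0.0, 1.639]
contact_force: [-0.3, -0.2, 0.2]
opening: 0.0005
grip_force: 0.0
```

```bash
python3 pose.py .110 0.036 .091
```

```text
jig [0.50696641 0.06351277 0.06785366] res mm [-0.6  0.6  1.1 -0.9 -0.8 -0.8  0.3  1.1]
t 13.575 tcp jig [0.1532 0.0325] z 0.09408968553819037 yaw err 0.00021040669465088868 tilt 0.01844582979517464 F [-0.3 -0.2  0.2] open 0.0005499225743564324
move [ 0.0587788  -0.71992893  0.05127338]
```

Call:
{"api": "step_arm", "payload": {
  "motion": [
    [[0,-0.1,0.05],0],
    [[0,-0.2,0.05],0],
    [[0,-0.3,0.05],0],
    [[0,-0.4,0.05],0],
    [[0.05,-0.5,0.05],0],
    [[0.1,-0.6,0.05],0],
    [[0.1,-0.7,0.05],0],
    [[0.1,-0.75,0.05],0],
    [[0.1,-0.75,0.05],0]
  ]
}}

```text
time: 14.7
tool_pos: [0.6124, 0.1093, 0.0909]
tool_rot: [-3.142, -0.0, 1.639]
contact_force: [0.9, 0.6, -0.2]
opening: 0.0003
grip_force: 0.3
```

```bash
python3 pose.py .08 0.0 .091; python3 -c "
from h import *
snap('wrist','w6');snap('scene','s6')
a=cv2.imread('pics/w6.png');b=cv2.imread('pics/s6.png')[160:260,220:353]
cv2.imwrite('pics/p6.png',np.hstack([cv2.resize(a,(400,300)),cv2.resize(b,(400,300),interpolation=3)]))"
```

```text
jig [0.50696641 0.06351277 0.06785366] res mm [-0.6  0.6  1.1 -0.9 -0.8 -0.8  0.3  1.1]
t 14.7 tcp jig [0.1083 0.0385] z 0.09085063882246165 yaw err 0.0002952662148922869 tilt 0.005760456285076456 F [ 0.9  0.6 -0.2] open 0.0002763995774543876
move [-0.64148748 -0.47154107 -0.00248847]
```

View pics/p6.png

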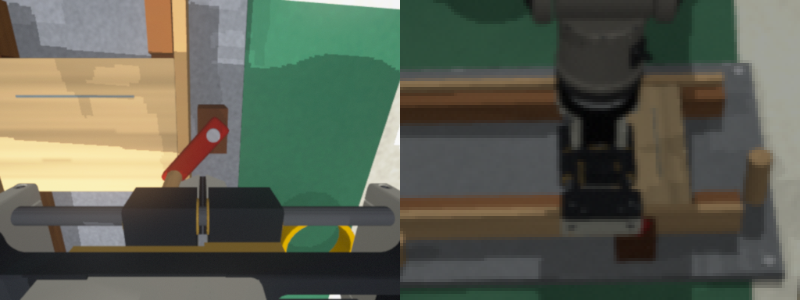

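The keeper is at about 45°, with its peg at the finger's front-left corner (174,180). I'll back off, come round to its -y side and push it towards +y.

Call:
{"api": "step_arm", "payload": {
  "motion": [
    [[0,0.15,0],0],
    [[-0.3,0.15,0],0],
    [[-0.5,0.1,0],0],
    [[-0.5,-0.2,0],0],
    [[-0.5,-0.55,0],0],
    [[-0.4,-0.55,0],0],
    [[-0.3,-0.55,0],0],
    [[-0.2,-0.55,0],0],
    [[-0.1,-0.55,0],0],
    [[0,-0.57,0],0]
  ]
}}

```text
time: 16.05
tool_pos: [0.5779, 0.1065, 0.0903]
tool_rot: [-3.139, 0.001, 1.639]
contact_force: [-6.4, -6.7, 1.5]
opening: 0.0006
grip_force: 4.1
```

Call:
{"api": "step_arm", "payload": {
  "motion": [
    [[0.08,0,0],0],
    [[0.16,0,0],0],
    [[0.24,0,0],0],
    [[0.32,0,0],0],
    [[0.38,0,0],0],
    [[0.38,0,0],0]
  ]
}}

```text
time: 16.8
tool_pos: [0.5772, 0.1302, 0.0908]
tool_rot: [3.141, -0.0, 1.639]
contact_force: [-1.1, -0.6, -0.1]
opening: 0.0006
grip_force: 0.0
```

```bash
python3 pose.py .08 -0.1 .2; python3 -c "
from h import *
snap('wrist','w7')
cv2.imwrite('pics/p7.png',cv2.imread('pics/w7.png')[:260])"
```

```text
jig [0.50696641 0.06351277 0.06785366] res mm [-0.6  0.6  1.1 -0.9 -0.8 -0.8  0.3  1.1]
t 16.8 tcp jig [0.0745 0.0617] z 0.09083943975004558 yaw err 0.0005579010158707209 tilt 0.051818523605615154 F [-1.1 -0.6 -0.1] open 0.0005741912963491689
move [-2.69508656  0.09089187 -1.82039841]
```

View pics/p7.png

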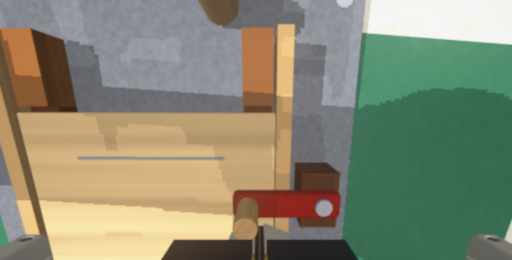

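The keeper stands square across the seated board: the red bar is level in the view at row 204, perpendicular to the rails. Backing off.

Call:
{"api": "step_arm", "payload": {
  "motion": [
    [[-0.1,0,0],0],
    [[-0.4,0,0],0],
    [[-0.8,0,0],0],
    [[-1.2,0,-0.4],0],
    [[-1.7,0,-0.9],0],
    [[-2.3,0,-1.5],0],
    [[-3,0,-2.1],0],
    [[-3.6,0,-2.4],0],
    [[-4.2,0,-2.4],0],
    [[-4.2,0,-2.4],0]
  ]
}}

```text
time: 18.1
tool_pos: [0.5936, -0.1256, 0.2347]
tool_rot: [3.141, 0.001, 1.634]
contact_force: [0.2, -0.4, -1.5]
opening: 0.0008
grip_force: 0.0
```

```bash
python3 pose.py; python3 - <<'E'
from fit import *
c=robot.read_camera('top'); im=np.asarray(c['pixels']).astype(int)
m=(im[...,0]>90)&(im[...,1]<50)&(im[...,2]<60); m[:140]=0;m[200:]=0;m[:,:190]=0;m[:,320:]=0
v,u=np.nonzero(m); P=np.array([tj(onz(c,p,.063)) for p in zip(u,v)]); d=P-P.mean(0)
e=np.linalg.svd(d)[2][0]; print('red',len(P),P.min(0),P.max(0),'keeper',np.arctan2(abs(e[0]),abs(e[1])),e)
g=im.astype(float)
for x in (-.04,0,.03):
    ys=np.arange(-.01,.17,.002); s=[im[tuple(np.round(proj(c,np.r_[tw((x,y)),.047])[::-1]).astype(int))] for y in ys]
    b=[y for y,k in zip(ys,s) if k[0]-k[2]>25]; print(x,'board y',min(b),max(b))
E
```

```text
jig [0.50696641 0.06351277 0.06785366] res mm [-0.6  0.6  1.1 -0.9 -0.8 -0.8  0.3  1.1]
t 18.1 tcp jig [ 0.0736 -0.1945] z 0.2346922447677902 yaw err -0.004338384040835086 tilt 0.04485484926371989 F [ 0.2 -0.4 -1.5] open 0.0007669254533477369
jig [0.50696641 0.06351277 0.06785366] res mm [-0.6  0.6  1.1 -0.9 -0.8 -0.8  0.3  1.1]
red 33 [0.05965629 0.07376734] [0.1260846  0.08986044] keeper 1.5659350683136353 [-0.99998818  0.00486124]
-0.04 board y 0.024 0.13999999999999999
0 board y 0.022 0.142
0.03 board y 0.024 0.13999999999999999
```

The keeper measures 1.566 rad and the board is centred at y ≈ 82 mm.

```bash
python3 -c "
from cell import robot
print(robot.hand_in())"
```

```text
the job is handed in; nothing more can be done
None
```

The board is down in the notch (measured y ≈ 82 mm), the keeper is square across it at about 1.57 rad, the hand is clear and the job is handed in, with no verdict returned; I viewed 11 pictures, one over the limit of 10.

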